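Reset the tripped breaker of a battery charger

ROBOT

A 6-joint arm with a two-finger parallel gripper is mounted at the origin on the work surface. World frame = base frame: x ahead of the robot, y to its left, z up, the work surface at z = 0. Lengths are in mm, angles in rad, forces in N, time in s.
With the tool pointing down it reaches from about 275 to 750 mm from the base axis. Payload 10.2 kg.
Tool frame: the origin (TCP) lies at the very end of the fingers, on their centre line; the grasp point (between the pads) lies behind it (ctrl.grasp_offset is the z of the grasp point in the tool frame, in mm); z points along the fingers, y is the direction in which the jaws open and shut (so a half turn about z gives the same grasp; the last joint's range is limited). The gripper opens to 85 mm and grips with 20 to 120 N. Pads are 22 mm wide; open, the fingers measure 114 mm over their backs; the gripper's body (76 mm by 85 mm) begins 54 mm behind the grasp point. The pads swing forward as they close: fully open they stand 13 mm farther back than shut.
Start: joints at [-1.539, 0.313, 1.498, -0, 1.331, -0.223], TCP at [132.314, -508.059, 231.294] pointing down, gripper open.
Joint ranges: [-2.94, 2.94], [-0.97, 2.17], [0.19, 2.56], [-1.23, 4.37], [0.02, 3.11], [-2.88, 2.88]. Speed limits (rad/s): [2.39, 2.39, 3.01, 3.14, 3.14, 3.14].

INTERFACE

Orientations are given as a unit quaternion [w, x, y, z].
In Python, from rig import ctrl, capture, job gives the robot as it stands. The module is installed in compiled form; this text tells all that it offers.
- The arm moves only by the tool move_arm, never from a script. Its argument "series" is a list of rows, each a list of 7 numbers: the turn, a rotation vector about the tool's x, y, z in rad, then the shift along the tool's x, y, z in cm, then the opening, from 0 (shut) to 1 (fully open). A call has 1 to 5 rows; each row is the pose to reach, as a shift and turn from the pose measured when the call began, along the tool's axes at that moment; what a row does not reach only later rows make up. A row lasts 1/12 s, in which the tool goes at most 41.7 mm and 7.16 degrees, less where a joint would pass 70% of its speed; a pose out of reach is approached as far as the arm can. A call with a gripper value outside its range is refused whole. The fingers move at their own pace and stop on an object; "grip_force" is the grip in N (left out, the last holds). Time passes only in rows, so rows that repeat a pose let the fingers close. It gives the time, the measured TCP pose, the force and the opening at its end, in the units of the state.
- ctrl.sense(): the state, without advancing time (a new reading comes with each control period).
- capture(name): name is "scene" or "top" or "wrist"; returns a dict with "frame" (400x640x3 uint8, red, green, blue), "mtx" (3x3 intrinsics, pixels), "R" (3x3) and "t" (3): a world point X has camera coordinates R X + t. Camera axes: x right, y down, z forward; pixel columns grow to the right and rows downward; lengths in mm; the calibration is good to about 2 mm. A picture is of the moment at which its call begins. There is no depth.
- job.finish_job(): hands the job in, once; it reports no verdict.
The state is a dict: "time_s": time; "joints": joint angles; "dq": joint speeds; "tau": joint torques, N m; "eef_pos": TCP position; "ee_rot": TCP orientation; "force": force on the tool from outside, world axes, zero at the start; "wrist_torque": the same for the moment, N m; "grip_width": opening from 0.0 (shut) to 1.0 (fully open).
Only numpy, scipy, OpenCV 4.12 (cv2) and the standard library are available. Lean on these libraries where they do the work, as an engineer would, in place of code of your own. Each camera call takes 0.05 s, during which the arm holds its last target.

TASK

One of the charger's three output breakers has tripped: its key stands up in its well, while the keys in the other two wells sit low. Switch the charger off at its big rocker switch, push the tripped key down inside its well until it is fully home, then switch the charger on again. A fingertip is all it takes: do not press the other two keys, pick nothing up and leave the tools and parts lying on and around the charger where they are.

Things in the scene. Friction and masses are not known exactly. Their poses are not given: they have to be found in the camera images.
- charger: Battery charger, grey case, fixed: 240 mm along its x, 360 mm along its y, flat level top panel 110 mm above the bench. Origin: centre of its underside; x from its front edge to its far edge. In the panel at x = -55 mm are three equal wells, at y = -125, -45 and +35 mm, one key in each; any may be the tripped one. Behind them lie flat ammeters, 5 mm high. Rocker switch at x = -30, y = 125 mm.
- tripped_key_top (a point): Centre of the top of the tripped breaker's key; moves with it. The key is a white disc 18 mm across in the middle of a black square well, 48 mm wide inside, sides along the charger's x and y, floor 36 mm below the panel, rim 3 mm above it. Tripped, the key's top is 13 mm below the panel; home, 25 mm below. The wells are 80 mm apart, centre to centre.
- tripped_key (a joint): Travel of the tripped key, pressed straight down: 0 = tripped, standing up; 0.012 m = home against its stop. It resists with a steady 4 N or so and stays where it is left, so it must be pushed right to its stop.
- home_key_1: The key of one of the two breakers that have not tripped, same shape and well: already home, not to be pressed. Origin: centre of the key's top face, 25 mm below the panel.
- home_key_2: The key of the other breaker that has not tripped, same shape and well: already home, not to be pressed. Origin: centre of the key's top face, 25 mm below the panel.
- rocker (a joint): Rocker switch: +0.18 rad = on (as at the start), ridged far end down; -0.18 = off, smooth near end down. Black, 61 mm along the charger's x, 32 mm wide, two flat faces in a shallow V tipping about an axis along y. The pressed face lies level 8 mm above the panel, the other rises to 19 mm at its outer end. About 3 N there tips it; it stays where it is left. Frame round it 5 mm high.
- rocker_smooth_face (a point): Middle of the rocker's near, smooth face (nearer the charger's front edge), 19 mm from the tipping axis; moves with the rocker. Press this face down to switch off.
- rocker_ridged_face (a point): Middle of the rocker's far face, which has a grey raised ridge (1.5 mm) across it near its outer end; point 19 mm from the tipping axis; moves with the rocker. Press this face down to switch on.
- drive_socket: Steel drive socket 24 mm wide, 28 mm tall, standing on the panel about 100 mm behind the rocker's middle; loose, to be left alone. Origin: centre of its underside.
- spanner: Small steel spanner 140 mm long, 6 mm high, lying on the panel near its far edge; loose, to be left alone. Origin: its middle, underside.
- screwdriver: Screwdriver 210 mm long lying on the bench beside the charger's -y end; loose, to be left alone. Origin: its middle, underside.
- oil_bottle: White flat-sided oil bottle 55 x 95 mm, 212 mm tall, standing on the bench beyond the charger's -y end; loose, to be left alone. Origin: centre of its underside.
- spray_can: Spray can 54 mm wide, 160 mm tall, standing on the bench beyond the charger's +y end; loose, to be left alone. Origin: centre of its underside.
- brake_pad: Brake pad 55 x 142 mm, 15 mm high, lying on the bench by the charger's +y end; loose, to be left alone. Origin: centre of its underside.
- parts_dish: Round steel dish 136 mm wide, 28 mm high, with three nuts, on the bench beyond the charger's far edge; loose, to be left alone. Origin: centre of its underside.
- bulb_carton: Cardboard carton 60 x 110 mm, 45 mm high, on the bench beyond the charger's far edge; loose, to be left alone. Origin: centre of its underside.

How it is judged (in metres and radians):
On the way, in this order (a step that is already met when the one before it is completed fails the run):
1. the charger is switched off at the rocker (value of joint rocker below -0.14 rad), for 0.1 s.
2. with the charger off, the tripped key is pressed home (value of joint tripped_key above 0.0095 m and value of joint rocker below -0.14 rad), for 0.1 s.
3. the charger is switched on again (value of joint rocker above 0.14 rad), for 0.1 s.
At the end, for the whole second after the job is handed in: The tripped key is home (at least 9.5 of its 12 mm down) and the rocker is on (at least 0.14 of 0.18 rad), after it had been off while the key was pressed (value of joint tripped_key above 0.0095 m and value of joint rocker above 0.14 rad); the robot touches nothing.
It fails at once if a key that had not tripped is pressed (over 3 N) (contact force between the fingers and home_key_1 above 3 N or contact force between the fingers and home_key_2 above 3 N).
It fails at once if a tool or part lying on or around the charger is picked up, carried or pushed more than 25 mm (distance of any of drive_socket, spanner, screwdriver, oil_bottle, spray_can, brake_pad, parts_dish, bulb_carton from where it was at the start of the episode above 0.025 m).
It also fails if it takes over 38 s, if anything falls off the work surface, if the arm or the gripper's body presses on something with over 40 N, if the wrist force passes 120 N, or if a joint passes its speed limit or range.

## Working session

There is one attempt and no reset: what is moved stays moved. The work goes in short steps, Python scripts to look and compute and a tool call to move; the robot and the scene stay as the last step left them, time stands still between calls to the robot, and variables do not carry over. Pictures are saved under pics/ and viewed, and the job is handed in when it is done.

Besides the shell and the picture viewer there is one more tool, called as name(argument=value, ...), one argument or row to a line, values as JSON. move_arm: Moves the arm, as the interface text tells. Its arguments: {"type":"object","properties":{"series":{"type":"array","items":{"type":"array","items":{"type":"number"}}},"grip_force":{"type":"number"}},"required":["series"]}

```bash
mkdir -p pics
python3 - <<'E'
from rig import ctrl,capture
import cv2
for n in ("scene","top"):
    c=capture(n); cv2.imwrite(f"pics/{n}0.png",c["frame"][:,:,::-1]); print(n,c["mtx"].tolist(),c["R"].tolist(),c["t"].tolist())
s=ctrl.sense();print(s["time_s"],s["eef_pos"],s["ee_rot"],s["grip_width"],ctrl.grasp_offset)
E
```

```text
scene [[361.118175375757, 0.0, 320.09210781329483], [0.0, 361.118175375757, 198.67965390430473], [0.0, 0.0, 1.0]] [[0.12480885765171676, 0.9918959974338682, 0.023771397231656378], [0.585393875353875, -0.05427276031120249, -0.808930453244514], [-0.8010847394313823, 0.11487731613714894, -0.587423563101856]] [-114.4082179075263, -266.65847523469216, 1397.4055022597436]
top [[395.1935061967768, 0.0, 315.8536147633158], [0.0, 395.1935061967768, 201.3936820212958], [0.0, 0.0, 1.0]] [[0.00016770965291671195, -0.999998482936602, 0.0017337814070346892], [-0.9941911185940121, -0.00035334028246252126, -0.10762850393567781], [0.107628953271226, -0.0017056597374183096, -0.9941896696016312]] [7.45661802821913, 611.6551557867224, 962.9956486966096]
0.1 [ 132.3039294  -507.81727171  230.79121813] [-5.88546072e-04  9.91894599e-01  1.27062013e-01  6.05503964e-05] 0.9998245189225524 -18.700000000000003
```

View pics/top0.png

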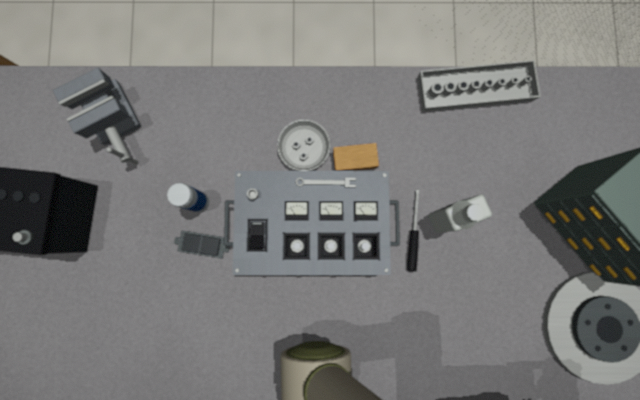

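View pics/scene0.png

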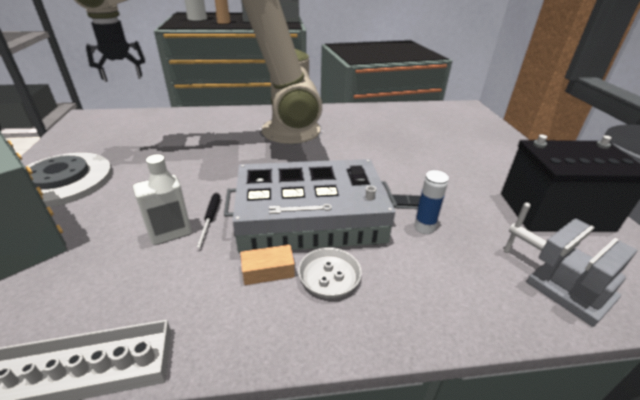

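The top view shows wells near (297,246), (331,246), (366,246) and the rocker at (257,235). In the scene view only the left well (260,180) shows white. I'll zoom in and measure.

```bash
cat > h.py <<'E'
import numpy as np
def ray(c,uv,z):
    d=c["R"].T@np.linalg.solve(c["mtx"],[uv[0],uv[1],1.]); o=-c["R"].T@c["t"]
    return o+d*(z-o[2])/d[2]
def proj(c,X):
    p=c["mtx"]@(c["R"]@np.asarray(X,float)+c["t"]); return p[:2]/p[2]
E
python3 - <<'E'
from rig import capture
from h import *
import cv2
c=capture("top"); f=c["frame"]; s=capture("scene")["frame"]
a=cv2.resize(f[165:285,220:400],None,fx=4.4,fy=4.4,interpolation=2)[:, :, ::-1]
cv2.imwrite("pics/topz.png",a)
cv2.imwrite("pics/scz.png",cv2.resize(s[150:220,225:395],None,fx=4.4,fy=4.4,interpolation=2)[:,:,::-1])
g=f.max(2)
m=(g<50).astype(np.uint8)
m[:165]=0;m[285:]=0;m[:,:235]=0;m[:,:][:,390:]=0
for k in cv2.findContours(m,0,2)[0]:
    if cv2.contourArea(k)>100:
        r=cv2.minAreaRect(k);print("dark",r,ray(c,r[0],113).round(1))
m=(f.min(2)>170).astype(np.uint8); m[:230]=0;m[262:]=0;m[:,:280]=0;m[:,385:]=0
for k in cv2.findContours(m,0,2)[0]:
    M=cv2.moments(k)
    if M["m00"]>20:
        uv=(M["m10"]/M["m00"],M["m01"]/M["m00"]);print("key",uv,M["m00"],ray(c,uv,97).round(1),ray(c,uv,85).round(1))
E
```

```text
dark ((365.5, 245.5), (23.0, 23.0), 90.0) [ 501.5 -105.9  113. ]
dark ((331.0, 245.5), (23.0, 22.0), 90.0) [501.4 -26.9 113. ]
dark ((296.0, 245.5), (23.0, 22.0), 90.0) [501.4  53.2 113. ]
dark ((256.0, 237.5), (23.0, 16.0), 90.0) [519.7 145.  113. ]
key (365.02, 245.08) 50.0 [ 502.4 -106.9   97. ] [ 502.4 -108.4   85. ]
key (330.8521505376344, 245.52150537634407) 62.0 [501.3 -27.2  97. ] [501.3 -27.7  85. ]
key (296.65, 245.55714285714285) 70.0 [501.3  52.4  97. ] [501.2  53.   85. ]
```

View pics/topz.png

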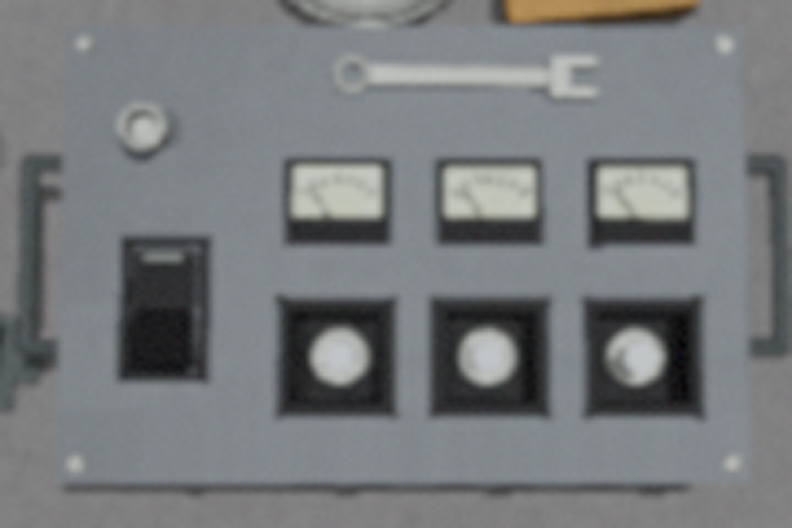

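View pics/scz.png

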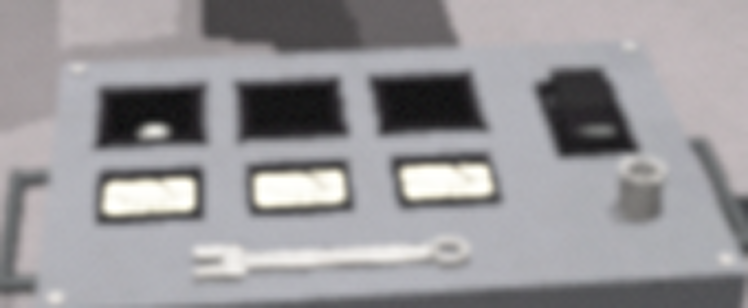

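The scene view shows white only in the leftmost well (152,130 in the zoom), which is the -y end, so the tripped key is the one at charger y=-125. In the top view the wells line up with the world axes, so yaw is about 0 and the charger origin is about (557, 18.5). Targets: key at (502,-106.5), rocker axis at (527,144.5).

I'll shut the fingers, align the yaw and travel towards the smooth face.

move_arm(
  series=[
    [0,0,0.255,52.8,-53.6,0,0],
    [0,0,0.255,52.8,-53.6,0,0],
    [0,0,0.255,52.8,-53.6,0,0],
    [0,0,0.255,52.8,-53.6,0,0],
    [0,0,0.255,52.8,-53.6,0,0],
  ],
)

```text
time_s: 0.62
eef_pos: [236.8, -325.7, 231.2]
ee_rot: [-0.0, 1.0, -0.0, 0.0]
force: [1.0, -0.8, 0.9]
grip_width: 0.3
```

move_arm(
  series=[
    [0,0,0,27.1,-47.0,0,0],
    [0,0,0,27.1,-47.0,0,0],
    [0,0,0,27.1,-47.0,0,0],
    [0,0,0,27.1,-47.0,0,0],
    [0,0,0,27.1,-47.0,0,0],
  ],
)

```text
time_s: 1.03
eef_pos: [340.8, -145.1, 231.6]
ee_rot: [-0.0, 1.0, -0.001, 0.0]
force: [0.3, -1.1, 0.4]
grip_width: 0.005
```

move_arm(
  series=[
    [0,0,0,17.0,-29.5,0,0],
    [0,0,0,17.0,-29.5,0,0],
    [0,0,0,17.0,-29.5,0,0],
    [0,0,0,17.0,-29.5,0,0],
    [0,0,0,17.0,-29.5,0,0],
  ],
)

```text
time_s: 1.45
eef_pos: [444.9, 35.8, 231.8]
ee_rot: [-0.0, 1.0, -0.001, 0.0]
force: [-0.1, -1.8, 0.4]
grip_width: 0.005
```

move_arm(
  series=[
    [0,0,0,3.15,-5.4,2.0,0],
    [0,0,0,6.3,-10.9,5.0,0],
    [0,0,0,6.3,-10.9,8.0,0],
    [0,0,0,6.3,-10.9,8.0,0],
    [0,0,0,6.3,-10.9,8.0,0],
  ],
)

```text
time_s: 1.87
eef_pos: [507.0, 147.4, 147.1]
ee_rot: [-0.0, 1.0, 0.001, -0.003]
force: [-0.4, 0.2, -0.7]
grip_width: 0.002
```

Run:
```python
from rig import capture,ctrl
from h import *
import cv2
c=capture("wrist"); cv2.imwrite("pics/w1.png",c["frame"][:,:,::-1])
t=capture("top");a=t["frame"][165:285,220:400]
cv2.imwrite("pics/t1.png",cv2.resize(a,None,fx=4.4,fy=4.4,interpolation=2)[:,:,::-1])
s=capture("scene");cv2.imwrite("pics/s1.png",cv2.resize(s["frame"][110:220,225:445],None,fx=3.6,fy=3.6,interpolation=2)[:,:,::-1])
print(ctrl.sense()["eef_pos"])
for p in [(502,-106.5,113),(502,53.2,113),(527,144.5,110),(508,144.5,129)]: print(p,proj(c,p).round(),proj(s,p).round())
```

```text
[508.12243511 144.39792256 152.32016432]
(502, -106.5, 113) [722. 236.] [259. 176.]
(502, 53.2, 113) [470. 236.] [322. 173.]
(527, 144.5, 110) [326. 197.] [358. 177.]
(508, 144.5, 129) [326. 238.] [357. 167.]
```

View pics/w1.png

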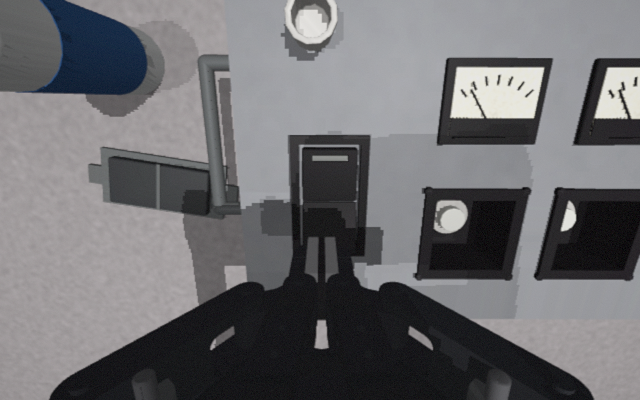

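View pics/s1.png

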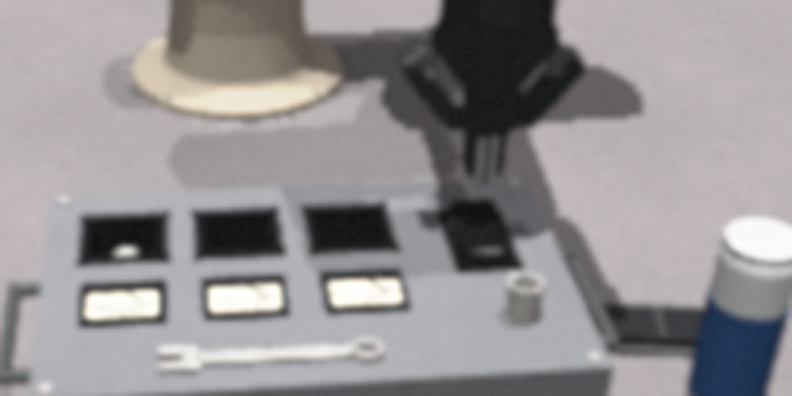

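The wrist view shows the rocker frame at columns 290–370 (centre 330) and the finger pair aligned with the smooth face. The wells are about where I predicted, within 2 mm. Pressing down now.

move_arm(
  series=[
    [0,0,0,0,0.1,1.2,0],
    [0,0,0,0,0.1,2.2,0],
    [0,0,0,0,0.1,2.7,0],
    [0,0,0,0,0.1,3.1,0],
    [0,0,0,0,0.1,3.3,0],
  ],
)

```text
time_s: 2.43
eef_pos: [508.0, 142.9, 119.5]
ee_rot: [0.0, 1.0, -0.001, 0.001]
force: [-2.1, -1.0, 3.3]
grip_width: -0.001
```

move_arm(
  series=[
    [0,0,0,0,0,0.1,0],
    [0,0,0,0,0,0.15,0],
    [0,0,0,0,0,0.15,0],
  ],
)

```text
time_s: 2.68
eef_pos: [508.1, 142.9, 118.3]
ee_rot: [0.0, 1.0, -0.001, 0.001]
force: [-2.0, -0.4, 3.4]
grip_width: 0.001
```

move_arm(
  series=[
    [0,0,0,0,0,0.1,0],
    [0,0,0,0,0,0.15,0],
    [0,0,0,0,0,0.15,0],
  ],
)

```text
time_s: 2.93
eef_pos: [508.2, 142.9, 117.9]
ee_rot: [0.0, 1.0, -0.001, 0.001]
force: [-6.1, -0.7, 12.3]
grip_width: 0.002
```

Run:
```python
from rig import capture,ctrl
import cv2
s=ctrl.sense();print(s["eef_pos"],s["force"])
c=capture("wrist"); cv2.imwrite("pics/w2.png",cv2.resize(c["frame"][100:300,200:480],None,fx=2.8,fy=2.8)[:,:,::-1])
```

```text
[508.175892   142.94627878 117.90575303] [-6.09637476 -0.70462009 12.29592791]
```

View pics/w2.png

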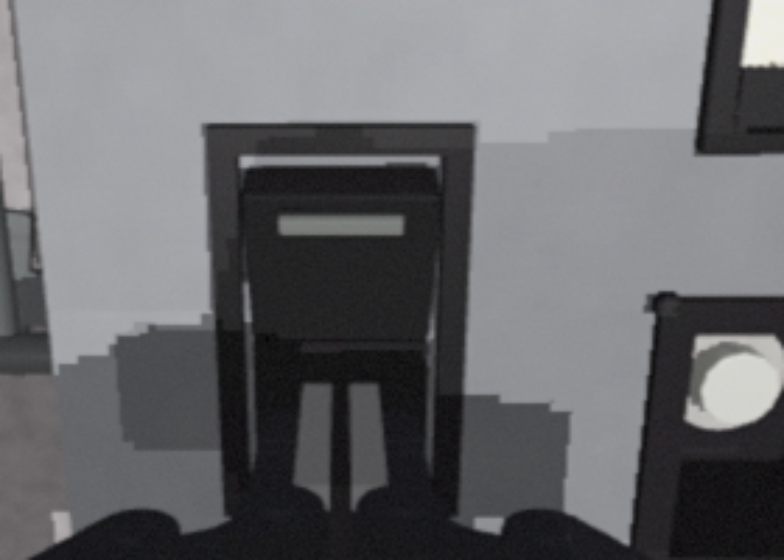

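The force stepped from 3 to 12 N at z = 117.9, the expected stop, and the ridged end now stands up, so the rocker is off. Next I lift and go to the tripped key.

move_arm(
  series=[
    [0,0,0,0,0,-3.5,0],
    [0,0,0,-0.2,4.0,-4.5,0],
    [0,0,0,-0.5,25.0,-4.5,0],
    [0,0,0,-0.5,25.0,-4.5,0],
    [0,0,0,-0.5,25.0,-4.5,0],
  ],
)

```text
time_s: 3.4
eef_pos: [504.1, -23.7, 163.3]
ee_rot: [0.0, 1.0, -0.0, 0.002]
force: [1.2, 0.2, -0.6]
grip_width: 0.003
```

move_arm(
  series=[
    [0,0,0,0,10.0,0,0],
    [0,0,0,0,10.0,0,0],
    [0,0,0,0,10.0,0,0],
    [0,0,0,0,10.0,0,0],
  ],
)

```text
time_s: 3.73
eef_pos: [504.2, -127.4, 163.3]
ee_rot: [0.001, 1.0, -0.002, 0.002]
force: [0.5, -0.4, 0.3]
grip_width: 0.004
```

move_arm(
  series=[
    [0,0,0,-0.15,-2.0,0,0],
    [0,0,0,-0.15,-2.0,0,0],
    [0,0,0,-0.15,-2.0,0,0],
  ],
)

```text
time_s: 3.98
eef_pos: [502.9, -106.6, 163.2]
ee_rot: [0.001, 1.0, -0.002, 0.002]
force: [-0.0, -0.7, -1.1]
grip_width: -0.001
```

Run:
```python
from rig import capture,ctrl
from h import *
import cv2
c=capture("wrist"); cv2.imwrite("pics/w3.png",c["frame"][:,:,::-1])
s=capture("scene");cv2.imwrite("pics/s3.png",cv2.resize(s["frame"][110:220,225:445],None,fx=3.6,fy=3.6,interpolation=2)[:,:,::-1])
print(ctrl.sense()["eef_pos"])
for p in [(502.5,-107,97),(502.5,-107,113),(502.5+25,-107,113),(502.5,-107+25,113),(502.5,-107-25,113)]: print(p,proj(c,p).round())
```

```text
[ 502.98836407 -107.13338572  163.28118888]
(502.5, -107, 97) [322. 212.]
(502.5, -107, 113) [322. 220.]
(527.5, -107, 113) [321. 185.]
(502.5, -82, 113) [285. 221.]
(502.5, -132, 113) [358. 220.]
```

View pics/w3.png

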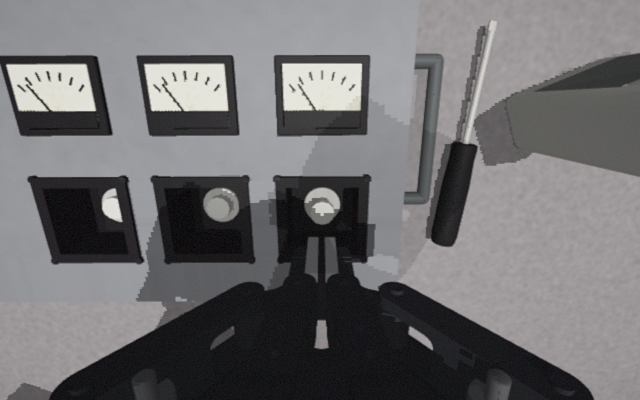

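View pics/s3.png

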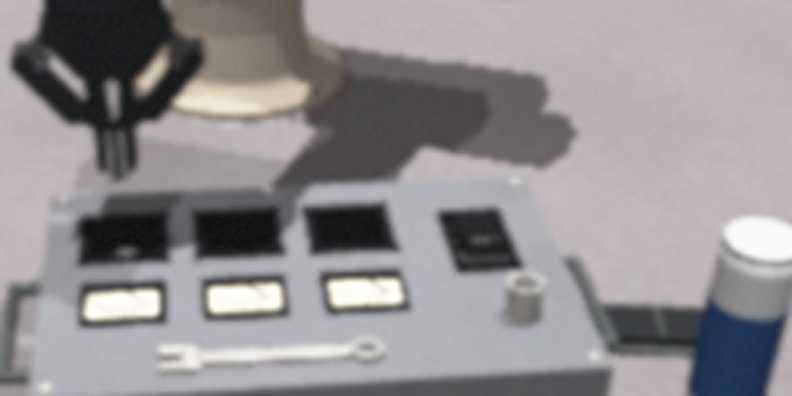

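The fingertip is centred over the leftmost (-y) well (rim columns 275–370, centre 322). Its key is still visible in the scene view at (125,250). Descending.

move_arm(
  series=[
    [0,0,0,-0.05,0,2.5,0],
    [0,0,0,-0.05,0,4.5,0],
    [0,0,0,-0.05,0,5.8,0],
    [0,0,0,-0.05,0,6.2,0],
    [0,0,0,-0.05,0,6.4,0],
  ],
)

```text
time_s: 4.5
eef_pos: [502.7, -107.2, 98.9]
ee_rot: [0.001, 1.0, -0.002, 0.002]
force: [0.0, 0.1, -0.3]
grip_width: -0.001
```

move_arm(
  series=[
    [0,0,0,0,0,0.3,0],
    [0,0,0,0,0,0.6,0],
    [0,0,0,0,0,0.9,0],
    [0,0,0,0,0,1.1,0],
  ],
)

```text
time_s: 4.83
eef_pos: [503.3, -107.4, 88.3]
ee_rot: [0.001, 1.0, -0.002, 0.003]
force: [0.5, 0.2, 3.5]
grip_width: -0.002
```

The force is about 4 N and the key is moving. Continuing to the stop.

move_arm(
  series=[
    [0,0,0,0,0,0.2,0],
    [0,0,0,0,0,0.35,0],
    [0,0,0,0,0,0.45,0],
    [0,0,0,0,0,0.45,0],
  ],
)

```text
time_s: 5.17
eef_pos: [503.4, -107.5, 84.9]
ee_rot: [0.001, 1.0, -0.002, 0.003]
force: [-5.7, 2.2, 15.2]
grip_width: 0.002
```

It stopped at z = 84.9 (expected 85) with 15 N, so the key is home. I lift out and go to the ridged face at x ≈ 547. The socket stands near x ≈ 627, so it's clear of the fingers, but I'll check the body.

move_arm(
  series=[
    [0,0,0,0,0,0,0],
    [0,0,0,0,0,-2.5,0],
    [0,0,0,0,0,-6.0,0],
    [0,0,0,0,0,-8.0,0],
    [0,0,0,0,0,-8.0,0],
  ],
)

```text
time_s: 5.58
eef_pos: [504.6, -108.0, 168.8]
ee_rot: [0.003, 1.0, -0.002, 0.006]
force: [-0.5, 0.5, 1.0]
grip_width: -0.0
```

Run:
```python
from rig import capture,ctrl
import cv2
s=capture("scene");cv2.imwrite("pics/s4.png",cv2.resize(s["frame"][110:220,225:445],None,fx=3.6,fy=3.6,interpolation=2)[:,:,::-1])
c=capture("wrist");cv2.imwrite("pics/w4.png",c["frame"][:,:,::-1])
x=ctrl.sense();print(x["eef_pos"],x["force"])
```

```text
[ 502.91461818 -107.29439021  164.80038742] [-0.1971676   0.39446107 -1.34260374]
```

View pics/s4.png

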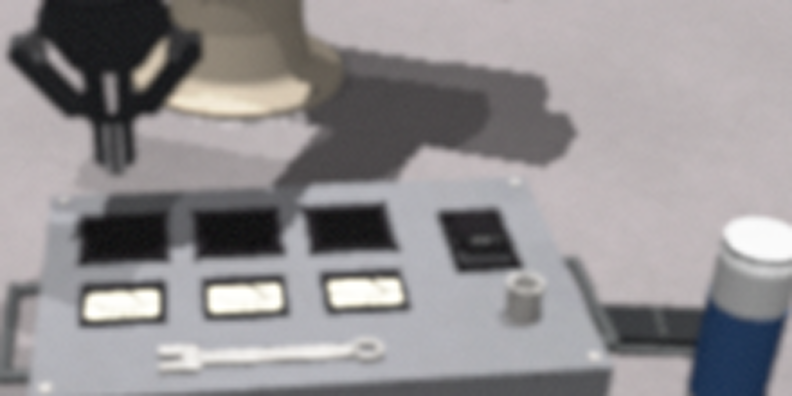

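View pics/w4.png

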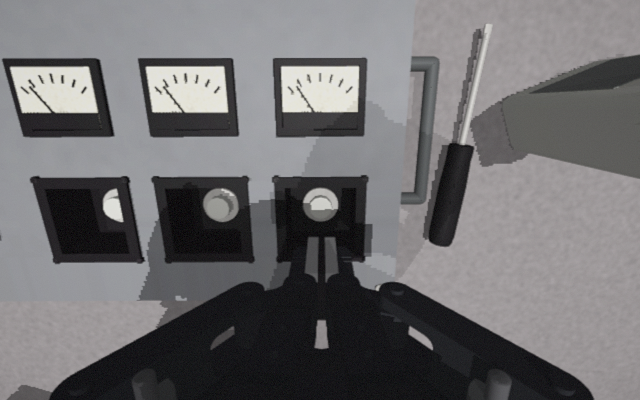

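In the scene view no white shows in any well any more, and the wrist view shows all three keys low. The rocker is still off. Moving to its ridged face.

move_arm(
  series=[
    [0,0,0,4.4,-25.0,0,0],
    [0,0,0,4.4,-25.0,0,0],
    [0,0,0,4.4,-25.0,0,0],
    [0,0,0,4.4,-25.0,0,0],
    [0,0,0,4.4,-25.0,0,0],
  ],
)

```text
time_s: 6.1
eef_pos: [539.0, 99.8, 162.7]
ee_rot: [0.001, 1.0, -0.002, 0.002]
force: [1.1, -0.4, -0.1]
grip_width: 0.004
```

Run:
```python
from rig import capture,ctrl
import numpy as np
c=capture("wrist");print(-c["R"].T@c["t"],ctrl.sense()["eef_pos"])
```

```text
[615.15183352  99.87623882 305.90137839] [539.25163178 106.160116   162.66530526]
```

move_arm(
  series=[
    [0,0,0,0.75,-3.7,0,0],
    [0,0,0,0.75,-3.7,0,0],
    [0,0,0,0.75,-3.7,0.8,0],
    [0,0,0,0.75,-3.7,1.5,0],
    [0,0,0,0.75,-3.7,1.5,0],
  ],
)

```text
time_s: 6.57
eef_pos: [545.6, 142.0, 145.0]
ee_rot: [0.0, 1.0, 0.0, -0.0]
force: [-0.3, 0.1, -0.4]
grip_width: -0.0
```

move_arm(
  series=[
    [0,0,0,0.1,-0.1,0.8,0],
    [0,0,0,0.1,-0.1,1.4,0],
    [0,0,0,0.1,-0.1,1.8,0],
    [0,0,0,0.1,-0.1,2.2,0],
    [0,0,0,0.1,-0.1,2.4,0],
  ],
)

```text
time_s: 6.98
eef_pos: [547.2, 142.6, 121.0]
ee_rot: [0.0, 1.0, -0.0, 0.001]
force: [2.8, -1.5, 3.9]
grip_width: 0.002
```

move_arm(
  series=[
    [0,0,0,0,0,0.15,0],
    [0,0,0,0,0,0.25,0],
    [0,0,0,0,0,0.25,0],
  ],
)

```text
time_s: 7.23
eef_pos: [547.4, 142.6, 119.3]
ee_rot: [0.0, 1.0, -0.0, 0.001]
force: [0.5, -0.3, 7.0]
grip_width: -0.001
```

move_arm(
  series=[
    [0,0,0,0,0,0.15,0],
    [0,0,0,0,0,0.2,0],
    [0,0,0,0,0,0.2,0],
  ],
)

```text
time_s: 7.48
eef_pos: [547.5, 142.6, 118.9]
ee_rot: [0.001, 1.0, -0.0, 0.002]
force: [-3.6, -1.0, 14.7]
grip_width: -0.002
```

The force rose to 14.7 N at z ≈ 119 (face plus ridge), so it's at the stop. I retreat upward and check.

move_arm(
  series=[
    [0,0,0,0,0,-3.0,0],
    [0,0,0,0,0,-7.0,0],
    [0,0,0,-5.0,0,-9.0,0],
    [0,0,0,-9.0,0,-10.0,0],
    [0,0,0,-12.0,0,-10.0,0],
  ],
)

```text
time_s: 7.9
eef_pos: [425.8, 142.8, 219.6]
ee_rot: [0.0, 1.0, -0.0, 0.002]
force: [1.4, 0.6, 1.7]
grip_width: -0.001
```

move_arm(
  series=[
    [0,0,0,-4.0,0,0,0],
    [0,0,0,-4.0,0,0,0],
    [0,0,0,-4.0,0,0,0],
    [0,0,0,-4.0,0,0,0],
  ],
)

```text
time_s: 8.23
eef_pos: [386.0, 142.9, 219.5]
ee_rot: [0.0, 1.0, 0.0, 0.003]
force: [0.6, -0.0, 0.1]
grip_width: 0.002
```

Run:
```python
from rig import capture,ctrl
import cv2
s=capture("scene");cv2.imwrite("pics/s5.png",cv2.resize(s["frame"][110:220,225:445],None,fx=3.6,fy=3.6,interpolation=2)[:,:,::-1])
c=capture("wrist");cv2.imwrite("pics/w5.png",c["frame"][:,:,::-1])
x=ctrl.sense();print(x["eef_pos"],x["force"],x["time_s"])
```

```text
[386.58357247 142.80365264 219.18853503] [ 0.47277951 -0.36549366 -0.08575163] 8.3333
```

View pics/s5.png

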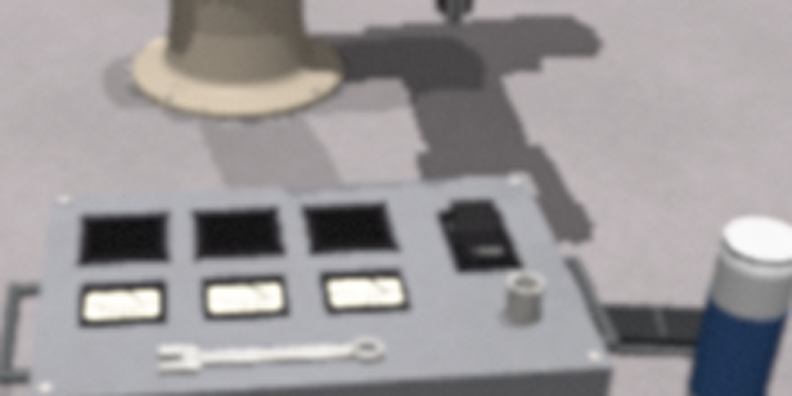

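View pics/w5.png

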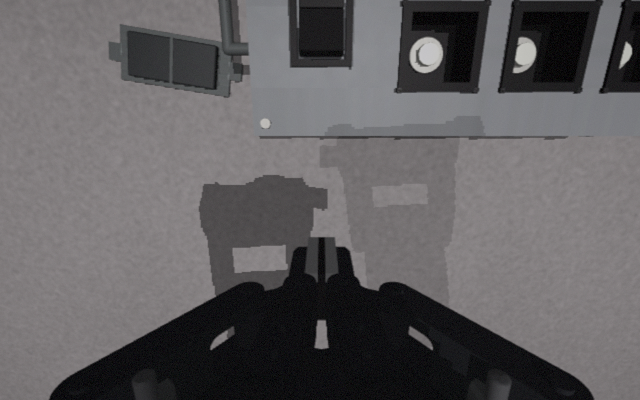

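The rocker looks as it did at the start (near end up, ridge low at (488,250)). All the wells look dark from the scene camera, the loose items haven't moved, and the arm is clear of everything.

Run:
```python
from rig import job
print(job.finish_job())
```

```text
the job is handed in; nothing more can be done
None
```

The job is done and handed in at about 8.3 s, well inside the 38 s limit; the hand-in itself reports no verdict. With the gripper shut, I switched the charger off, pressed the tripped key home and switched the charger on again. The tripped key was the one in the well at charger y = -125 mm.

| Step | Height at the stop (expected) | Force at the stop |
|---|---|---|
| Rocker off, smooth face | 117.9 mm (118) | 12 N |
| Tripped key home | 84.9 mm (85) | 15 N |
| Rocker on, ridged face | 118.9 mm (118, plus a 1.5 mm ridge) | 15 N |

**Last checks:** The final pictures show the rocker back in its starting position and no key standing up. The socket, spanner, spray can and brake pad are where they were. The last pictures did not cover the oil bottle, dish, carton or screwdriver, but the arm did not go near them. The arm is clear of everything with no force on it. No check failed or disagreed. Rocker angle and key travel can't be read directly, so I judged them from the force steps and the pictures.

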